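# Lever the stuck plug up with the pry bar

## Task

The wide-headed steel plug is stuck in its holder. Take the flat pry bar, lay it across the holder's fulcrum with its tip under the rim of the plug's head, and press the handle down so that the plug rises by about a centimetre. Lift the plug with the bar only, do not touch it with the gripper, and leave the bar lying where it comes to rest.

Things in the scene. Friction and masses are not known exactly. Their poses are not given: they have to be found in the camera images.
- bar_grip (a point): Loose flat pry bar, 220 mm long, 0.25 kg: steel blade with squared end, brown wooden handle, flat underside. This point: in the handle, 11 mm above the underside, 145 mm behind the tip, 75 mm ahead of the handle's end. x points to the tip, y across the bar, z up. Blade 22 wide, 7 mm thick (5 mm over the last 30 mm); handle 26 wide, 22 mm high, the rear 110 mm of the bar.
- fulcrum: Upright grey block with a round steel ridge on top, fixed on the holder's base plate. Origin: the middle of the ridge's highest line, 75 mm above the bench. The ridge runs along y, 70 mm long; the block is 20 mm thick along x. x is level and points to the plug, whose axis is 78 mm away. The bar is laid across the ridge along x, handle on the -x side, where the bench is free.
- plug_head (a point): The plug: round steel stem 28 mm in diameter with a flat round head 80 mm across and 9 mm thick, in a round grey boss (60 mm across, top 66 mm above the bench) of the fixed holder. This point: centre of the head's top, 98 mm above the bench at the start; the head's underside is then 14 mm higher than the fulcrum's ridge. The rim overhangs the stem by 26 mm. It slides only straight up.
- plug (a joint): How far the plug has been raised, m: 0 seated, 0.02 at most. Friction of about 30 N holds it wherever it is, so it carries the weight of a bar resting on the fulcrum with its tip under the rim, and stays up once raised.

How it is judged:
By the outcome, as a careful person would: the job done as asked, in the order asked, and still so for the second after the job is handed in, with the robot touching nothing.
It also fails if it takes over 48 s, if anything falls off the work surface, if the arm or the gripper's body presses on something with over 40 N, if the wrist force passes 120 N, or if a joint passes its speed limit or range.

## Robot

A 7-joint arm with a two-finger parallel gripper is mounted at the origin on a cart in front of the work surface, level with it; the furniture and walls round the work are solid. World frame = base frame: x ahead of the robot, y to its left, z up, the work surface at z = 0. Lengths are in m, angles in rad, forces in N, time in s.
With the tool pointing down it reaches from about 0.35 to 0.9 m from the base axis. Payload 19.9 kg.
Tool frame: the origin (TCP) lies between the finger pads; the fingertips stand 19 mm ahead of it and the grasp point (between the pads) is the TCP; z points along the fingers, y is the line along which they close (so a half turn about z gives the same grasp; the last joint's range is limited). The gripper opens to 94 mm and grips with 3 to 60 N. Pads are 16 mm wide; open, the fingers measure 119 mm over their backs; the gripper's body (75 mm by 177 mm) begins 78 mm behind the grasp point.
Start: joints at [-1.234, 0.417, -0.01, 1.614, 0.005, 1.111, -0.053], TCP at [0.231, 0.581, 0.224] pointing down, gripper open.
Joint ranges: [-2.81, 2.81], [-0.39, 2.02], [-1.27, 1.25], [0.06, 2.57], [-1.19, 4.33], [0.19, 2], [-2.82, 2.82]. Speed limits (rad/s): [1.89, 1.89, 2.39, 2.39, 3.01, 3.01, 3.01].

## Interface

Orientations are given as a 3x3 rotation matrix whose columns are the frame's x, y, z axes.
In Python, from rig import robot gives the robot as it stands. Calls block until the motion is done:
- robot.move_ptp(position, orientation): joint-space move of the TCP to a pose.
- robot.move_linear(position, velocity=0.15, frame=None, threshold=None): straight line of the TCP; frame=None keeps the orientation; velocity is the mean speed in m/s. With threshold (N) it stops when the force on the tool has changed by that much, and returns True; else False.
- robot.goto_joints(angles): joint-space move.
- robot.gripper_to(opening): finger opening in m; the grip force is fixed at half the most; returns when the fingers have stopped.
- robot.pause(seconds).
- robot.ik(position, orientation): joint angles nearest the present ones, or None.
- robot.get_state(): the state.
- robot.grab_frame(name): name is "side" or "top" or "wrist"; returns the picture (480x640x3 uint8, red, green, blue); there is no depth.
- robot.camera_info(name): a dict with "fx", "fy", "cx", "cy" (pixels), "rvec" (rotation vector, rad) and "tvec" (3), from world to camera coordinates, as OpenCV has them. Camera axes: x right, y down, z forward; pixel columns grow to the right and rows downward; lengths in m; the calibration is good to about 2 mm. A picture is of the moment at which its call begins: read the wrist's pose just before it. camera_info takes no time and is no camera call; for the wrist camera it gives the pose at the moment of the call.
A pose or a line that the arm cannot do raises robot.PlanningError and nothing moves.
- robot.sign_off(): hands the job in; it is judged then, once.
The state is a dict: "time": time; "qpos": joint angles; "joint_vel": joint speeds; "effort": joint torques, N m; "ee_pos": TCP position; "tool_rot": TCP orientation; "force": force on the tool from outside, world axes, zero at the start; "moment": the same for the moment, N m; "opening": finger opening in m; "grasp_force": force on a finger pad.
Only numpy, scipy, OpenCV 4.12 (cv2) and the standard library are available. Lean on these libraries where they do the work, as an engineer would, in place of code of your own. Each camera call takes 0.05 s, during which the arm holds its last target. There are 200 camera calls.

## Working session

There is one attempt and no reset: what is moved stays moved. The work goes in short steps, each a Python script; the robot and the scene stay as the last script left them, time stands still between calls to the robot, and variables do not carry over. Pictures are saved under pics/ and viewed, at most 10 in all, crops included, and the job is handed in when it is done.

```bash
mkdir -p pics; ls; python3 - <<'E'
from rig import robot
import cv2,numpy as np
for n in ["top","side"]:
    im=robot.grab_frame(n); cv2.imwrite(f"pics/{n}0.png",im[:,:,::-1])
    print(n,robot.camera_info(n))
s=robot.get_state();print(s["time"],s["force"])
E
```

```text
pics
top {'fx': 487.92547042169946, 'fy': 487.92547042169946, 'cx': 309.8860332251199, 'cy': 231.6699288272963, 'rvec': array([ 2.15389045, -2.16941486,  0.11311875]), 'tvec': array([0.10644243, 0.54791083, 0.98239987])}
side {'fx': 460.89513047398015, 'fy': 460.89513047398015, 'cx': 315.43510783360017, 'cy': 240.16806715852863, 'rvec': array([-0.06744737, -2.78128676,  1.45344498]), 'tvec': array([ 0.54540539, -0.01127721,  1.00260559])}
0.1 [-1.07457399  0.19570822 -0.91286842]
```

View pics/top0.png

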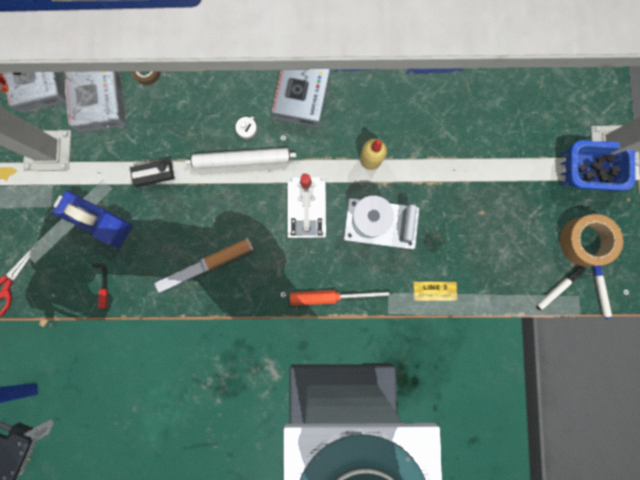

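View pics/side0.png

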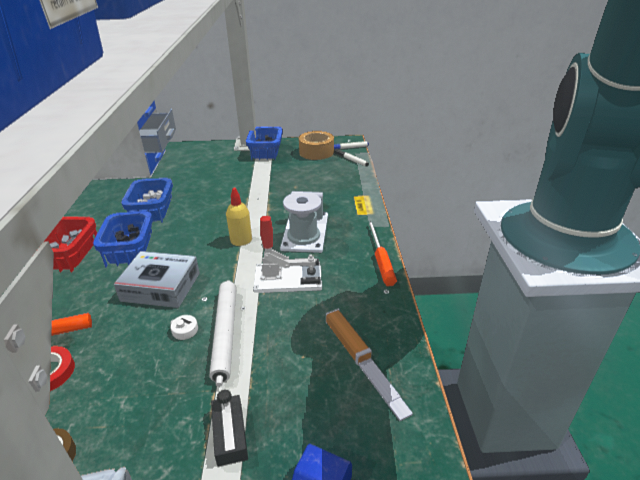

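```bash
cat > h.py <<'E'
from rig import robot
import cv2,numpy as np
from scipy.spatial.transform import Rotation as Ro
def ray(info,px):
    R=cv2.Rodrigues(np.array(info["rvec"]))[0]; c=-R.T@np.array(info["tvec"])
    d=R.T@np.array([(px[0]-info["cx"])/info["fx"],(px[1]-info["cy"])/info["fy"],1.])
    return c,d/np.linalg.norm(d)
def tri(*obs):  # (info,px)...
    A=np.zeros((3,3));b=np.zeros(3);L=[]
    for i,p in obs:
        c,d=ray(i,p);P=np.eye(3)-np.outer(d,d);A+=P;b+=P@c;L.append((c,P))
    x=np.linalg.solve(A,b);return x,[float(np.linalg.norm(P@(x-c))) for c,P in L]
def onz(info,px,z):
    c,d=ray(info,px);return c+d*(z-c[2])/d[2]
def save(im,name,crop=None,k=1):
    if crop: im=im[crop[1]:crop[3],crop[0]:crop[2]]
    cv2.imwrite("pics/"+name,cv2.resize(im[:,:,::-1],None,fx=k,fy=k,interpolation=cv2.INTER_CUBIC))
E
python3 - <<'E'
from h import *
T=robot.camera_info("top");S=robot.camera_info("side")
np.set_printoptions(precision=4,suppress=True)
for n,a,b in [("handle end",(250,242),(333,314)),("joint",(206,264),(363,356)),("tip",(160,288),(401,411)),("head",(374,216),(303,203)),("bottle",(376,146),(236,193)),("toggle top",(305,181),(265,220))]:
    print(n,*tri((T,a),(S,b)))
print(ray(T,(320,240)),ray(S,(320,240)))
for z in (.3,.4,.5): print(onz(T,(320,66),z),onz(T,(320,0),z))
for p in [(402,243),(410,207),(416,243),(418,207)]: print(onz(T,p,.075))
E
```

```text
handle end [0.5265 0.2291 0.0156] [0.0029069556760683672, 0.002906955676068469]
joint [0.4834 0.3217 0.0114] [0.0006334431085955452, 0.0006334431085955694]
tip [0.4375 0.4186 0.0047] [0.0030927457505992273, 0.0030927457505992117]
head [ 0.5703 -0.0233  0.0919] [0.0014163444632670408, 0.0014163444632670896]
bottle [ 0.7047 -0.0267  0.1191] [0.00045729739190226087, 0.00045729739190228505]
toggle top [0.6349 0.1104 0.1369] [0.002136367693663566, 0.0021363676936639307]
(array([0.4368, 0.0968, 1.0375]), array([ 0.0932, -0.015 , -0.9955])) (array([0.5629, 0.8091, 0.5756]), array([-0.0274, -0.8204, -0.5711]))
[0.782  0.0832 0.3   ] [0.8928 0.0822 0.3   ]
[0.7352 0.085  0.4   ] [0.831  0.0842 0.4   ]
[0.6884 0.0869 0.5   ] [0.7691 0.0862 0.5   ]
[ 0.5198 -0.0797  0.075 ]
[ 0.5917 -0.0976  0.075 ]
[ 0.5196 -0.1074  0.075 ]
[ 0.5916 -0.1136  0.075 ]
```

```bash
cat >> h.py <<'E'
def Rt(yaw,pitch=0):  # bar frame yaw, tip-up pitch -> tool rotation (tool x to tip, z down)
    x=np.array([np.cos(yaw)*np.cos(pitch),np.sin(yaw)*np.cos(pitch),np.sin(pitch)])
    y=np.array([np.sin(yaw),-np.cos(yaw),0]); return np.c_[x,y,np.cross(x,y)]
E
python3 - <<'E'
from h import *
np.set_printoptions(precision=4,suppress=True)
import pickle
hf=np.radians
for y in (115,-65): print(y,robot.ik([.4945,.297,.2],Rt(hf(y))))
for y in (79,-101):
  for p in (0,5,20): print(y,p,robot.ik([.54,-.18,.08],Rt(hf(y),hf(p) if y>0 else -hf(p))))
robot.move_ptp([.49,.30,.25],Rt(hf(115)) if robot.ik([.4945,.297,.25],Rt(hf(115))) is not None else Rt(hf(-65)))
I=[]
def look(n):
    i=robot.camera_info("wrist");im=robot.grab_frame("wrist");I.append(i);return im
a=look(0)
R=Rt(hf(79)) if robot.ik([.56,-.08,.3],Rt(hf(79))) is not None else Rt(hf(-101))
robot.move_ptp([.54,-.16,.3],R); b=look(1)
robot.move_linear([.54,-.08,.3]); c=look(2)
pickle.dump(I,open("I.pkl","wb"))
save(a,"w0.png");save(np.hstack([b,c])[::1],"w12.png",k=.625)
cv2.imwrite("pics/w1.png",b[:,:,::-1]);cv2.imwrite("pics/w2.png",c[:,:,::-1])
s=robot.get_state();print(s["time"],s["qpos"])
for i in I: print(ray(i,(320,240)))
E
```

```text
115 [-0.8129  0.3642  0.2746  1.7702 -0.1134  1.0226 -0.0599]
-65 [ 0.1955  0.5863 -1.0837  1.7367  0.5606  1.1669  2.527 ]
79 0 [-0.3682  0.6665  0.8571  1.8895 -0.6462  0.8885  0.6208]
79 5 [-0.3707  0.7221  0.9455  1.8808 -0.8093  0.9905  0.7789]
79 20 [-0.223   0.7952  0.9548  1.8386 -1.0254  1.2352  1.0109]
-101 0 [-0.4954  0.7996  1.0801  1.8928 -0.8512  0.999  -2.3591]
-101 5 [-0.4434  0.8092  1.08    1.8827 -0.9247  1.0701 -2.276 ]
-101 20 [-0.2875  0.8787  1.0793  1.8403 -1.1129  1.324  -2.0741]
4.0583 [-0.4953  0.2516  0.7071  1.7368 -0.173   1.2165  0.0634]
(array([0.4536, 0.3733, 0.4102]), array([ 0.1112, -0.2489, -0.9621]))
(array([ 0.5539, -0.0807,  0.4601]), array([-0.0563, -0.267 , -0.962 ]))
(array([ 0.5536, -0.0027,  0.4604]), array([-0.0565, -0.2675, -0.9619]))
```

View pics/w0.png

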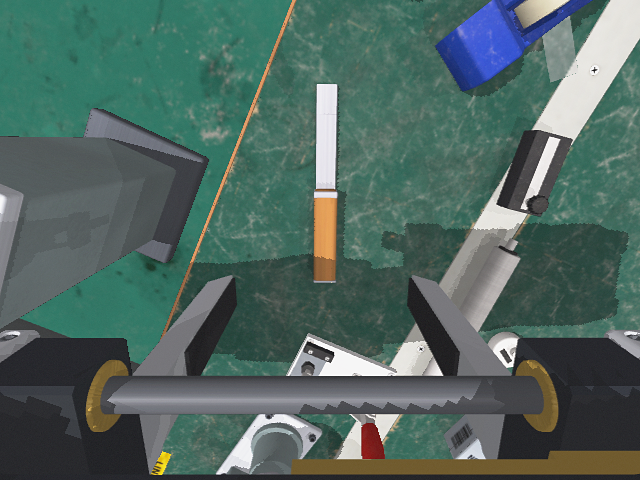

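View pics/w1.png

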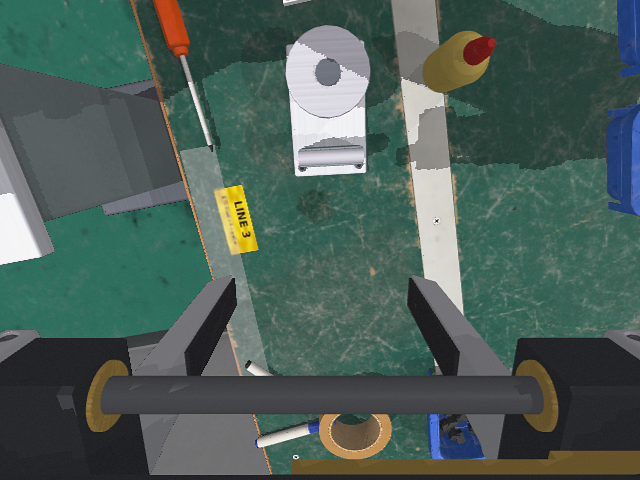

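View pics/w2.png

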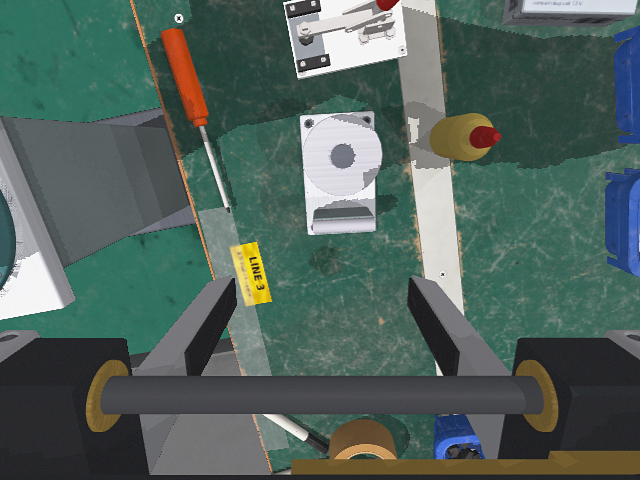

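```bash
python3 - <<'E'
from h import *
b=cv2.imread("pics/w1.png");c=cv2.imread("pics/w2.png")
f=lambda m,x,y:cv2.resize(m[y:y+150,x:x+100],None,fx=4,fy=4,interpolation=cv2.INTER_CUBIC)
cv2.imwrite("pics/c.png",np.hstack([f(b,280,30),f(c,292,100)]))
E
```

```text
(no output)
```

View pics/c.png

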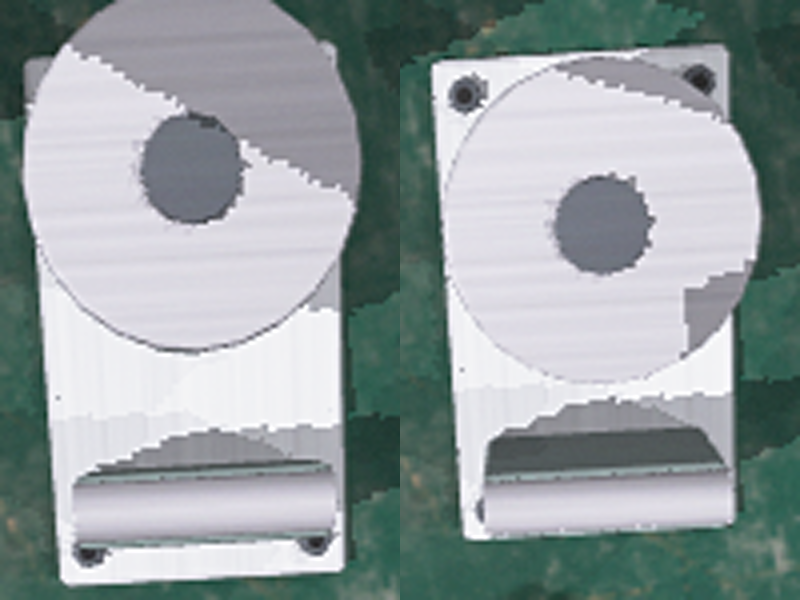

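```bash
python3 - <<'E'
from h import *
import pickle
np.set_printoptions(precision=4,suppress=True)
I=pickle.load(open("I.pkl","rb"))
T=robot.camera_info("top");S=robot.camera_info("side")
f1=lambda x,y:(280+x/4-.4,30+y/4-.4); f2=lambda x,y:(292+x/4-.4,100+y/4-.4)
h=tri((I[1],f1(192,168)),(I[2],f2(203,225)));print("head",h, onz(I[1],f1(192,168),.098))
l=tri((I[1],f1(73,510)),(I[2],f2(84,504)));r=tri((I[1],f1(336,502)),(I[2],f2(334,497)))
print(l,r,onz(I[1],f1(73,510),.075),onz(I[1],f1(336,502),.075))
for n,p,q,t,z in [("end",(325,281),(333,314),(250,242),.022),("joint",(326,192),(363,356),(206,264),.015),("tip",(327,84),(401,411),(160,288),.005)]:
    print(n,tri((I[0],p),(S,q)),tri((I[0],p),(T,t))[0],onz(I[0],p,z))
E
```

```text
head (array([ 0.5706, -0.0223,  0.0999]), [6.37460816636431e-05, 6.374608166373808e-05]) [ 0.5706 -0.022   0.098 ]
(array([ 0.5252, -0.094 ,  0.0661]), [0.00020451831896175978, 0.0002045183189618054]) (array([ 0.5953, -0.1052,  0.0675]), [0.0002856778854449402, 0.0002856778854448199]) [ 0.5256 -0.0937  0.075 ] [ 0.5942 -0.1047  0.075 ]
end (array([0.5249, 0.2281, 0.0149]), [0.001494450770964108, 0.0014944507709638696]) [0.5277 0.2283 0.0167] [0.525 0.23  0.022]
joint (array([0.4825, 0.3238, 0.0135]), [0.0006344620364628737, 0.000634462036462786]) [0.4834 0.323  0.0048] [0.4818 0.3242 0.015 ]
tip (array([0.4387, 0.4244, 0.0132]), [0.003772356038798502, 0.0037723560387984173]) [ 0.4336  0.4309 -0.032 ] [0.4346 0.4263 0.005 ]
```

```bash
cat >> h.py <<'E'
F=np.array([.5599,-.0992,.075]); YAW=np.radians(81.6)
def pose(s,pitch,h=0.,back=.145,up=.0215):
    R=Rt(YAW,np.radians(pitch)); return F+[0,0,h]+(s-back)*R[:,0]-up*R[:,2],R
E
python3 - <<'E'
from h import *
np.set_printoptions(precision=4,suppress=True)
R=Rt(np.radians(114.7))
g=np.array([.4944,.2964,.0215])
robot.move_ptp(g+[0,0,.12],R)
robot.gripper_to(.06)
print(robot.move_linear(g,velocity=.1,threshold=15))
print(robot.get_state()["ee_pos"],robot.get_state()["force"])
robot.gripper_to(0)
s=robot.get_state();print(s["opening"],s["grasp_force"])
robot.move_linear(g+[0,0,.2],velocity=.15)
p,Rb=pose(.02,4,.08)
robot.move_ptp(p,Rb)
im=robot.grab_frame("wrist");save(im,"w3.png")
im=robot.grab_frame("side");save(im,"s3.png",(200,130,440,310),3)
s=robot.get_state();print(s["opening"],s["grasp_force"],s["time"],s["qpos"],s["force"])
E
```

```text
False
[0.4947 0.2966 0.0221] [-0.5384  0.6393 -0.6402]
0.025925632205839537 29.995761215686798
0.025615375948110624 29.993085265159607 11.7333 [-0.3658  0.6496  1.0506  1.7786 -0.6877  1.1435  0.7848] [-0.7107 -0.3977 -2.7882]
```

View pics/w3.png

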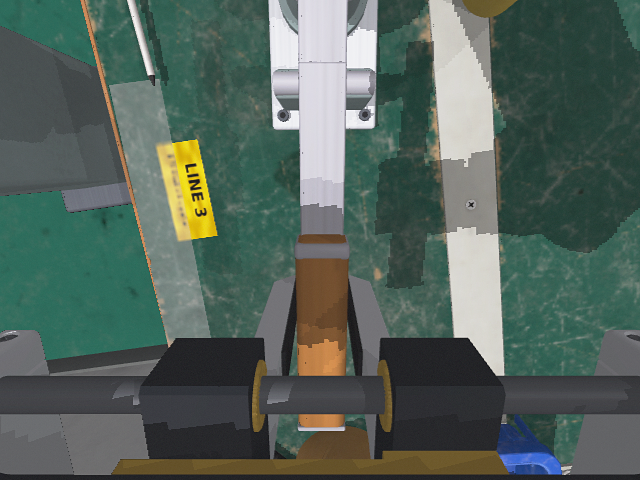

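View pics/s3.png

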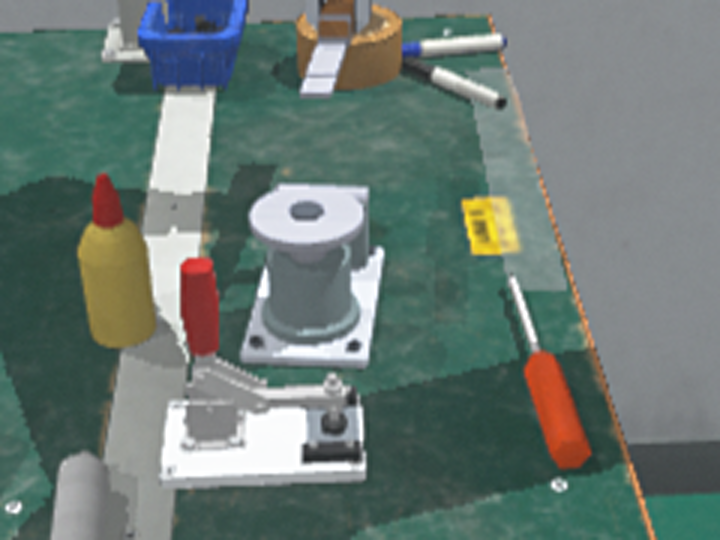

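```bash
python3 - <<'E'
from h import *
np.set_printoptions(precision=4,suppress=True)
s=robot.get_state();p,R=np.array(s["ee_pos"]),np.array(s["tool_rot"])
W=robot.camera_info("wrist");S=robot.camera_info("side")
for px in [(322,237),(322,430)]:
    for up in (.0145-.0075,.022):
        c,d=ray(W,px); o=p+(.0215-up)*R[:,2]; t=((o-c)@R[:,2])/(d@R[:,2]); print(px,up,R.T@(c+t*d-p))
c,d=ray(S,(306,161.5)); t=((p-c)@R[:,1])/(d@R[:,1]); print("tip tool frame",R.T@(c+t*d-p), c+t*d)
print(np.degrees(np.arcsin(R[2,0])), p-pose(.02,4,.08)[0])
for a in ((.02,4,.08),(.02,4,.003),(.057,4,.003),(.057,9.5,0),(.057,20,0)): print(robot.ik(*pose(*a)))
E
```

```text
(322, 237) 0.007000000000000001 [ 0.0311 -0.0014  0.0145]
(322, 237) 0.022 [ 0.0352 -0.0014 -0.0005]
(322, 430) 0.007000000000000001 [-0.0899 -0.0013  0.0145]
(322, 430) 0.022 [-0.0754 -0.0013 -0.0005]
tip tool frame [ 0.1174 -0.      0.029 ] [ 0.5591 -0.1051  0.147 ]
4.0266114194452856 [ 0.0005  0.001  -0.    ]
[-0.3646  0.6499  1.0514  1.7788 -0.6879  1.1435  0.785 ]
[-0.3039  0.7385  0.9591  1.8289 -0.7849  1.0255  0.8572]
[-0.3794  0.7234  0.969   1.8513 -0.7835  1.0166  0.8009]
[-0.2828  0.7306  0.9055  1.8381 -0.843   1.0583  0.8747]
[-0.1092  0.7599  0.791   1.8029 -0.9351  1.1595  0.9916]
```

```bash
python3 - <<'E'
from h import *
np.set_printoptions(precision=1,suppress=True)
s=robot.get_state();p,R=np.array(s["ee_pos"]),np.array(s["tool_rot"])
S=robot.camera_info("side")
pts=[]
for x,z,n in [(.145,.0215,'tipbot'),(.145,.0165,'tiptop'),(.115,.0165,'step'),(.115,.0145,'step7'),(.035,.0145,'joint')]:
    for y in(-.011,.011): pts.append(p+R@[x,y,z])
q=cv2.projectPoints(np.array(pts),S["rvec"],S["tvec"],np.array([[S["fx"],0,S["cx"]],[0,S["fy"],S["cy"]],[0,0,1]]),None)[0][:,0]
print(np.c_[q,(q-[200,130])*3])
E
```

```text
[[309.4 163.1 328.3  99.2]
 [299.1 162.8 297.2  98.3]
 [309.4 160.8 328.2  92.4]
 [299.  160.5 296.9  91.6]
 [311.1 155.7 333.2  77.1]
 [300.9 155.5 302.8  76.4]
 [311.1 154.8 333.2  74.5]
 [300.9 154.6 302.7  73.7]
 [315.1 142.5 345.4  37.5]
 [305.6 142.3 316.9  36.9]]
```

```bash
python3 - <<'E'
import re
t=open('h.py').read()
t=t[:t.index("def pose")]+'''def pose(s,pitch,h=0.,back=.145,up=.022,r=.008):
    R=Rt(YAW,np.radians(pitch)); return F+[0,0,h-r]+(s-back)*R[:,0]-(up+r)*R[:,2],R
'''
open('h.py','w').write(t)
E
python3 - <<'E'
from h import *
np.set_printoptions(precision=4,suppress=True)
def st(n):
    s=robot.get_state();print(n,round(s["time"],2),np.array(s["ee_pos"]),np.array(s["force"]),s["opening"])
def go(a,v=.1,th=None):
    p,R=pose(*a); r=robot.move_linear(p,velocity=v,frame=R,threshold=th); st((a,r)); return r
go((.02,2.5,.03),.12)
go((.02,2.5,.004),.06,8)
if not go((.057,2.5,.004),.06,8):
    hit=go((.057,2.5,-.004),.02,5)
im=robot.grab_frame("side");save(im,"s4.png",(240,150,400,270),5)
E
```

```text
((0.02, 2.5, 0.03), False) 12.27 [ 0.5416 -0.2242  0.1219] [-0.5206  0.0355 -2.1571] 0.02586646986454581
((0.02, 2.5, 0.004), False) 12.85 [ 0.5414 -0.2242  0.0955] [ 0.3322 -0.4082 -3.1376] 0.025444082233527614
((0.057, 2.5, 0.004), False) 13.62 [ 0.5468 -0.1877  0.0972] [ 0.2496 -0.6986 -2.2245] 0.025555775085824097
((0.057, 2.5, -0.004), False) 14.17 [ 0.5468 -0.1877  0.0892] [ 0.2664 -2.7291 -1.0605] 0.025615866163570526
```

View pics/s4.png

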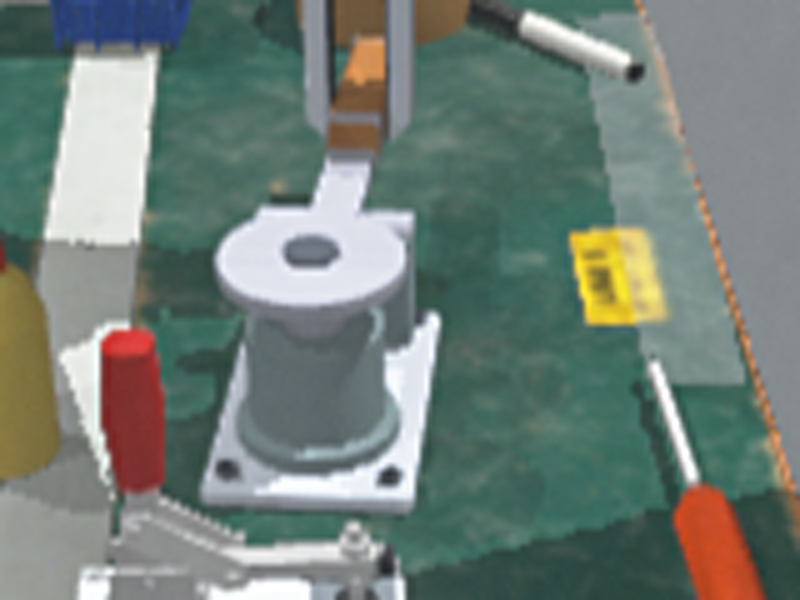

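```bash
python3 - <<'E'
from h import *
np.set_printoptions(precision=4,suppress=True)
def st(n):
    s=robot.get_state();print(n,round(s["time"],2),np.array(s["ee_pos"]),np.array(s["force"]),s["opening"])
for a in (5,8,10,12,14):
    p,R=pose(.057,a,-.001); robot.move_linear(p,velocity=.03,frame=R); st(a)
im=robot.grab_frame("side");save(im,"s5.png",(240,150,400,270),5)
E
```

```text
5 14.47 [ 0.5464 -0.1889  0.0881] [-0.8275  0.2435 -2.2527] 0.02592100632594205
8 14.78 [ 0.5463 -0.1898  0.0833] [-0.8868 -0.9275 -3.8136] 0.025960454561503633
10 15.03 [ 0.5471 -0.189   0.0806] [0.9061 6.1407 3.6163] 0.02571240921782308
12 15.29 [ 0.5474 -0.1895  0.0781] [-0.7763  8.0434 14.1854] 0.025775423084930887
14 15.55 [ 0.5476 -0.1899  0.0751] [-0.7839  7.1101 17.355 ] 0.0257087433622735
```

View pics/s5.png

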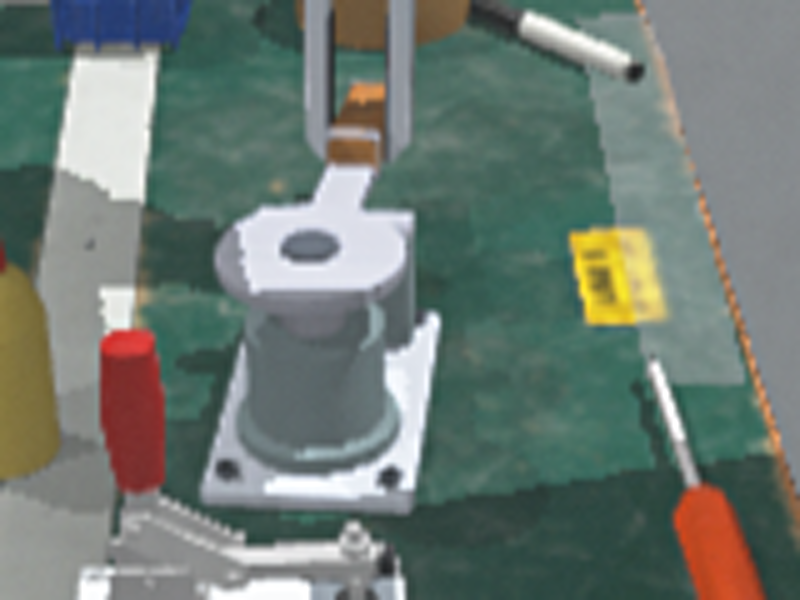

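```bash
python3 - <<'E'
from h import *
np.set_printoptions(precision=4,suppress=True)
a0=cv2.cvtColor(robot.grab_frame("side"),cv2.COLOR_RGB2GRAY)
def st(n):
    s=robot.get_state();print(n,round(s["time"],2),np.array(s["ee_pos"]),np.array(s["force"]),s["opening"])
for a in (16,18,20):
    p,R=pose(.057,a,-.001); robot.move_linear(p,velocity=.03,frame=R); st(a)
robot.pause(.3);st(0)
im=robot.grab_frame("side");cv2.imwrite("pics/s6f.png",im[:,:,::-1])
# disc (dark hole) centre from pictures before/after, at head: enlarge & threshold
S=robot.camera_info("side")
for n in ("s4","s5"): pass
def disc(g):  # g gray full
    c=cv2.resize(g[180:215,285:325],None,fx=8,fy=8,interpolation=cv2.INTER_CUBIC)
    _,b=cv2.threshold(c,0,255,cv2.THRESH_BINARY_INV+cv2.THRESH_OTSU)
    n,l,stt,cc=cv2.connectedComponentsWithStats(b)
    return [(285+x/8,180+y/8,k[4]) for (x,y),k in zip(cc[1:],stt[1:]) if k[4]>1000]
o=cv2.cvtColor(cv2.imread("pics/side0.png"),cv2.COLOR_BGR2GRAY)
for g in (o,a0,cv2.cvtColor(im,cv2.COLOR_RGB2GRAY)): print(disc(g))
for z in (.098,.103,.108,.111):
    print(z,cv2.projectPoints(np.array([[.5706,-.0222,z]]),S["rvec"],S["tvec"],np.array([[S["fx"],0,S["cx"]],[0,S["fy"],S["cy"]],[0,0,1]]),None)[0].ravel())
E
```

```text
16 15.91 [ 0.5477 -0.19    0.072 ] [-0.7065  6.6231 18.6255] 0.025816641790892797
18 16.17 [ 0.5478 -0.19    0.0689] [ 0.8715  8.4917 19.7665] 0.025616077125146453
20 16.43 [ 0.5478 -0.1898  0.0657] [ 1.3879  6.6961 19.7042] 0.02536186932651563
0 16.73 [ 0.5479 -0.1898  0.0657] [ 0.9849  6.8335 18.9532] 0.025671887867493866
[(np.float64(306.3370741714148), np.float64(194.65749889655726), np.int32(49844)), (np.float64(302.1122760321994), np.float64(200.3927875876396), np.int32(3851))]
[(np.float64(305.0242974993555), np.float64(196.9679511967795), np.int32(50427)), (np.float64(301.92216801824634), np.float64(199.39815636087178), np.int32(3946))]
[(np.float64(304.53853387372135), np.float64(198.517500728691), np.int32(72047))]
0.098 [302.0801 200.6339]
0.103 [301.9861 198.5291]
0.108 [301.8915 196.4116]
0.111 [301.8344 195.135 ]
```

```bash
python3 - <<'E'
from h import *
np.set_printoptions(precision=4,suppress=True)
p,R=pose(.057,21.5,-.001); robot.move_linear(p,velocity=.03,frame=R); robot.pause(.3)
s=robot.get_state();print(s["time"],s["ee_pos"],s["force"])
im=robot.grab_frame("side");cv2.imwrite("pics/s7f.png",im[:,:,::-1])
o=cv2.imread("pics/side0.png");m=im[:,:,::-1]
f=lambda g:cv2.resize(g[180:230,275:325],None,fx=8,fy=8,interpolation=cv2.INTER_CUBIC)
cv2.imwrite("pics/s7.png",np.hstack([f(o),f(m)]))
E
```

```text
17.325 [ 0.5479 -0.1896  0.0634] [ 0.8128  8.5974 20.4475]
```

View pics/s7.png

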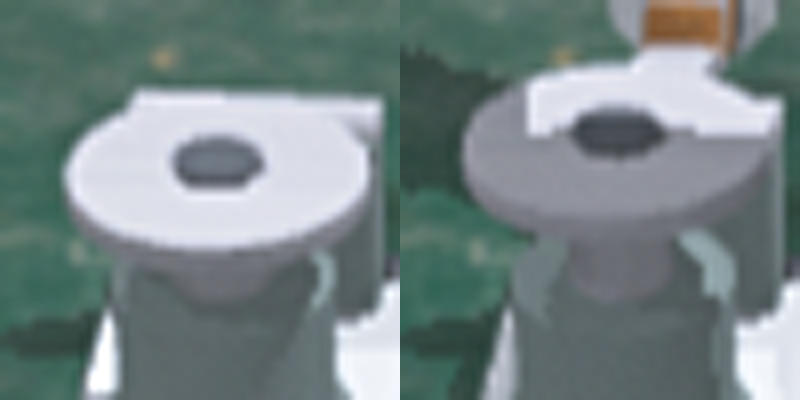

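```bash
python3 - <<'E'
from h import *
np.set_printoptions(precision=4,suppress=True)
p,R=pose(.057,22.4,-.001); robot.move_linear(p,velocity=.03,frame=R); robot.pause(.3)
s=robot.get_state();print(s["time"],s["ee_pos"],s["force"])
robot.gripper_to(.05)
p=np.array(robot.get_state()["ee_pos"])
robot.move_linear(p-.13*R[:,2],velocity=.1)
robot.pause(.5)
s=robot.get_state();print(s["time"],s["ee_pos"],s["force"])
im=robot.grab_frame("side");m=im[:,:,::-1];cv2.imwrite("pics/s8f.png",m)
o=cv2.imread("pics/s7f.png")
f=lambda g:cv2.resize(g[140:240,265:365],None,fx=4,fy=4,interpolation=cv2.INTER_CUBIC)
cv2.imwrite("pics/s8.png",np.hstack([f(o),f(m)]))
E
```

```text
17.925 [ 0.5479 -0.1894  0.0621] [ 0.0089  8.9085 22.5747]
20.4583 [ 0.539  -0.24    0.1803] [ 0.5604 -0.3326  0.1805]
```

View pics/s8.png

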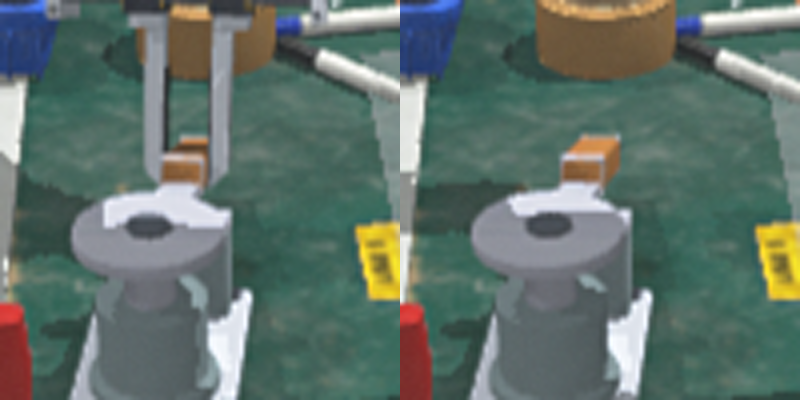

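```bash
python3 -c "
from rig import robot
print(robot.sign_off())"
```

```text
the job is handed in; nothing more can be done
None
```

The plug was pried up about 1 cm (about 9 mm measured in the pictures, then one slightly deeper press) and stays raised; the bar rests on the fulcrum with its tip under the rim, the gripper is clear, and the job was handed in at about 20.5 s, though I viewed 12 pictures, over the limit of 10.

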